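# Lock the battery hatch of a bass guitar with its slot key

## Robot

A 6-joint arm with a two-finger parallel gripper is mounted at the origin on the work surface. World frame = base frame: x ahead of the robot, y to its left, z up, the work surface at z = 0. Lengths are in m, angles in rad, forces in N, time in s.
With the tool pointing down it reaches from about 0.4 to 0.925 m from the base axis. Payload 12.5 kg.
Tool frame: the origin (TCP) lies midway between the tips of the shut fingers; the grasp point (between the pads) lies 19 mm behind it; z points along the fingers, y is the line along which they close (so a half turn about z gives the same grasp; the last joint's range is limited). The gripper opens to 95 mm and grips with 3 to 60 N. Pads are 20 mm wide; open, the fingers measure 119 mm over their backs; the gripper's body (75 mm by 180 mm) begins 59 mm behind the grasp point.
Start: joints at [-1.328, 0.491, 1.559, -0, 1.092, -0.106], TCP at [0.214, -0.587, 0.215] pointing down, gripper open.
Joint ranges: [-3.1, 3.1], [-0.84, 2.19], [0.05, 2.79], [-1.13, 4.28], [0.06, 2.93], [-2.69, 2.69]. Speed limits (rad/s): [2.22, 2.22, 2.79, 3.14, 3.14, 3.14].

## Interface

Orientations are given as a 3x3 rotation matrix whose columns are the frame's x, y, z axes.
In Python, from workcell import * gives the robot as it stands.
- The arm moves only by the tool step_arm, never from a script. Its argument "increments" is a list of rows, each an object with "translation": the shift along the tool's x, y, z in m, a list of three; "rot": the turn, a rotation vector about the tool's x, y, z in degrees, a list of three; "hand": the opening, from 0 (shut) to 1 (fully open). In form: [{"translation": [x, y, z], "rot": [rx, ry, rz], "hand": hand}, ...]. A call has 1 to 20 rows; each row is the pose to reach, as a shift and turn from the pose commanded when the call began, along the tool's axes at that moment; what a row does not reach only later rows make up. A row lasts 1/10 s, in which the tool goes at most 50 mm and 8.59 degrees, less where a joint would pass 70% of its speed; a pose out of reach is approached as far as the arm can. A call with a gripper value outside its range is refused whole. The fingers move at their own pace and stop on an object; the grip force is fixed at half the most. Time passes only in rows, so rows that repeat a pose let the fingers close. It gives the time, the measured TCP pose, the force, the opening and the grip force at its end, in the units of the state.
- sense(): the state, without advancing time (a new reading comes with each control period).
- snapshot(name): name is "side" or "top"; returns a dict with "image" (420x560x3 uint8, red, green, blue), "z_map" (420x560 float32, m along the optical axis (not along the pixel's ray), 0 where there is no reading), "intrinsics" (3x3 intrinsics, pixels), "R" (3x3) and "t" (3): a world point X has camera coordinates R X + t. Camera axes: x right, y down, z forward; pixel columns grow to the right and rows downward; lengths in m; the calibration is good to about 2 mm. A picture is of the moment at which its call begins.
- sign_off(): hands the job in; it is judged then, once.
The state is a dict: "time_s": time; "joint_pos": joint angles; "qvel": joint speeds; "effort": joint torques, N m; "position": TCP position; "ee_rot": TCP orientation; "force": force on the tool from outside, world axes, zero at the start; "wrist_torque": the same for the moment, N m; "grip_width": opening from 0.0 (shut) to 1.0 (fully open); "grip_force": force on a finger pad.
Only numpy, scipy, OpenCV 4.12 (cv2) and the standard library are available. Lean on these libraries where they do the work, as an engineer would, in place of code of your own. Each camera call takes 0.05 s, during which the arm holds its last target. There are 200 camera calls.

## Task

The battery hatch on the back of the bass guitar is shut but not locked. Take the slot key out of its wooden stand, turn the slotted fastener on the hatch clockwise with the key's blade until it comes up against its stop, feeling your way and never forcing it, then put the key back upright in its stand, blade fully down in the slot, and let go. Do not turn the fastener with the fingers, and leave the other things on the bench where they are.

Things in the scene. Friction and masses are not known exactly. Their poses are not given: they have to be found in the camera images.
- guitar: Silver bass guitar body, no neck, 42 mm thick, fixed flat, back up. Origin on the bench under the centre of its round lower end (radius 150 mm); reaches 336 mm to its -y, 150 mm to its +y, 150 mm either way in x; z up. A black hatch plate, 100 x 64 x 3 mm, lies on it, centred at x -20, y +30 mm, its top 45 mm above the bench. The slotted steel fastener stands in the hatch.
- hatch_mark (a point): Point on the guitar, on the hatch's upper face, 45 mm above the bench, where the fastener is nominally centred; axes as the guitar's. The fastener floats in the hatch: its true centre lies up to 4.5 mm from this point along x and up to 4.5 mm along y (fixed within an episode, not measured: to be seen or felt).
- slot_top (a point): Point on the guitar 12 mm above hatch_mark: nominal centre of the top of the fastener's head (same unmeasured offset). The head is a steel disc, 32 mm diameter, with a straight slot across its whole diameter, open at both ends, 5 mm wide, 6 mm deep, flat floor. The head is sprung: it gives way down by up to 6 mm, pushing back 3 N at first touch and 1 N more per mm, then is hard.
- fastener (a joint): Angle (rad) of the quarter-turn fastener, growing clockwise seen from above, up to a hard stop at 1.45 (locked); it starts between 0 and 0.35. At 0 its slot runs along the guitar's x axis; the slot's heading is the guitar's yaw minus this angle. Turning takes about 0.08 N m; it stays where it is left.
- key: Slot key, 62 mm tall, about 60 g, upright in its stand. Origin at the middle of the blade's lower edge, z up along the key. Steel blade 18 mm broad along x, 3 mm thick along y, showing from z 0 to 22 mm; above it a grey plastic grip 34 mm along x, 13 mm thick along y, z 22 to 62 mm, to be held across its thickness (y).
- stand: Dark wooden block fixed on the bench, 70 x 56 mm (x, y), 32 mm high; origin at the centre of its underside. A slot in its top, 21 mm along x, 6 mm along y, 26 mm deep, mouth chamfered, takes the key's blade; the key then rests with its grip's underside on the block, its origin 10 mm above the bench, axes along the stand's (either way round is fine).
- tip_cleaner: Bystander: black soldering-tip cleaner with a tan pad, 75 x 60 x 30 mm, 0.45 kg, loose; origin under its centre.
- meter: Bystander: red hand multimeter lying on its back, 150 x 76 x 36 mm, 0.4 kg, loose; origin under its centre.
- battery: Bystander: block battery lying flat, 48 x 26 x 17 mm, 46 g, loose; origin under its centre.
Not all that is in view belongs to the job. Leave any blue look-alike of the key alone.

How it is judged:
By the outcome, as a careful person would: the job done as asked, in the order asked, and still so for the second after the job is handed in, with the robot touching nothing.
It also fails if it takes over 67 s, if anything falls off the work surface, if the arm or the gripper's body presses on something with over 40 N, if the wrist force passes 120 N, or if a joint passes its speed limit or range.

## Working session

There is one attempt and no reset: what is moved stays moved. The work goes in short steps, Python scripts to look and compute and a tool call to move; the robot and the scene stay as the last step left them, time stands still between calls to the robot, and variables do not carry over. Pictures are saved under pics/ and viewed, at most 10 in all, crops included, and the job is handed in when it is done.

Besides the shell and the picture viewer there is one more tool, called after ">>>" as a command line: name --argument value ..., lists and objects as JSON in quotes. step_arm: Moves the arm, as the interface text tells. Its arguments: {"type":"object","properties":{"increments":{"type":"array"}},"required":["increments"]}

```bash
mkdir -p pics; cat > h.py <<'E'
from workcell import *
import numpy as np, cv2
def ray(s,u,v,z):
    R,t,K=np.array(s["R"]),np.array(s["t"]),np.array(s["intrinsics"])
    c=-R.T@t; d=R.T@np.linalg.inv(K)@np.array([u,v,1.])
    return c+d*(z-c[2])/d[2]
def proj(s,X):
    p=np.array(s["intrinsics"])@(np.array(s["R"])@np.array(X)+np.array(s["t"])); return p[:2]/p[2]
def save(n,im): cv2.imwrite(f"pics/{n}.png",cv2.cvtColor(np.ascontiguousarray(im),cv2.COLOR_RGB2BGR))
E
python3 - <<'E'
from h import *
a=snapshot("top");b=snapshot("side")
save("top0",a["image"]);save("side0",b["image"])
np.save("z0.npy",a["z_map"])
for s in(a,b): print(s["intrinsics"],np.round(s["R"],3),np.round(-np.array(s["R"]).T@np.array(s["t"]),3))
print(sense())
E
```

```text
[[444.22113267   0.         280.18883064]
 [  0.         444.22113267 213.50760552]
 [  0.           0.           1.        ]] [[-0.007 -1.     0.004]
 [-0.999  0.007 -0.044]
 [ 0.044 -0.004 -0.999]] [0.526 0.153 0.933]
[[434.39723496   0.         275.14280242]
 [  0.         434.39723496 205.45539731]
 [  0.           0.           1.        ]] [[ 0.964 -0.264 -0.019]
 [-0.214 -0.732 -0.647]
 [ 0.157  0.628 -0.762]] [ 0.42  -0.315  0.666]
{'time_s': 0.1, 'joint_pos': array([-1.32759840e+00,  4.91473867e-01,  1.55938480e+00,  1.84788283e-05,
        1.09171068e+00, -1.05596076e-01]), 'qvel': array([-1.23336176e-03, -2.43548637e-03, -2.40041602e-03,  5.48892205e-05,
       -5.76257977e-05, -1.20987502e-04]), 'effort': array([ 3.57539117e-03, -6.13623190e+01, -2.58606255e+01,  6.93953061e-02,
        4.70158062e-02, -4.57403553e-05]), 'position': array([ 0.21357854, -0.58714521,  0.21413725]), 'ee_rot': array([[ 9.39788490e-01,  3.41756560e-01, -2.19278722e-04],
       [ 3.41756609e-01, -9.39788015e-01,  9.51898218e-04],
       [ 1.19241946e-04, -9.69522942e-04, -9.99999523e-01]]), 'force': array([-0.91203933, -0.12546669, -0.10533927]), 'wrist_torque': array([0.01216109, 0.01508774, 0.02448535]), 'grip_force': 0.0, 'grip_width': 1.0021730243303242}
```

View pics/top0.png

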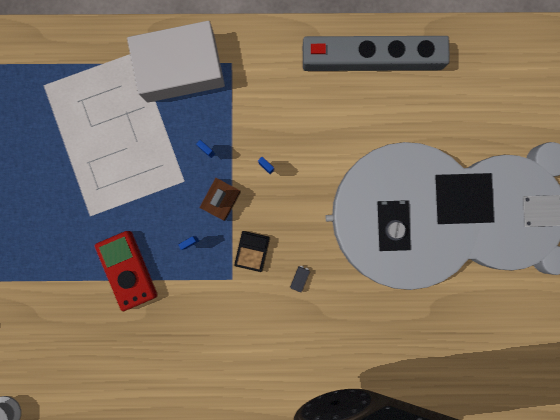

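View pics/side0.png

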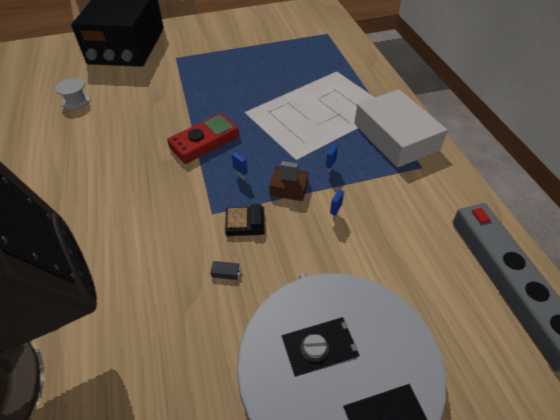

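Top view: the candidates for the key are the grey grip in the brown stand (217,198), and the blue look-alikes at (206,148), (266,165) and (188,243). I choose the grey one in the stand. The fastener is at (396,230) on the hatch (394,225). Next come a close crop and the measurements.

```bash
cat > m.py <<'E'
from h import *
a=snapshot("top");b=snapshot("side")
def big(s,m):
    n,l,st,c=cv2.connectedComponentsWithStats(m.astype(np.uint8)); i=1+st[1:,4].argmax(); return l==i
def rect(s,m,z):
    ys,xs=np.nonzero(m); P=np.array([ray(s,x,y,z)[:2] for x,y in zip(xs,ys)],np.float32)
    (c,wh,ang)=cv2.minAreaRect(P*1000); return np.round(c,1),np.round(wh,1),round(ang,1),len(xs)
im=a["image"].astype(int); R,G,B=im[...,0],im[...,1],im[...,2]
W=np.zeros(R.shape,bool);W[175:222,195:245]=1
gr=big(a,W&(abs(R-B)<25)&(R>75)); print("grip",rect(a,gr,.072))
br=big(a,W&((R-B>20)&(R<130)|gr)); print("stand",rect(a,br,.032))
W[:]=0;W[190:260,370:420]=1
ha=big(a,W&(R<60)); print("hatch",rect(a,ha,.045))
W[:]=0;W[214:246,380:408]=1
f=big(a,W&(R>90)); print("fast",rect(a,f,.057))
im2=b["image"].astype(int); W=np.zeros(R.shape,bool);W[325:368,295:335]=1
f2=big(b,W&(im2[...,0]>90)); print("fast side",rect(b,f2,.057))
W[:]=0;W[280:420,230:450]=1
c1=cv2.resize(a["image"][170:230,190:250],None,fx=6,fy=6,interpolation=2)
c2=cv2.resize(a["image"][200:260,366:426],None,fx=6,fy=6,interpolation=2)
save("crop0",np.hstack([c1,c2]))
d=[]
for n,s in(("a",a),("b",b)): np.savez(n,**s)
# guitar outline: lower bout circle fit at z=.042
g=(abs(R-B)<30)&(R>110); g[:,:330]=0; g[:120]=0;g[300:]=0
g=big(a,cv2.morphologyEx(g.astype(np.uint8),cv2.MORPH_CLOSE,np.ones((25,25)))>0)
cs,_=cv2.findContours(g.astype(np.uint8),0,1); C=max(cs,key=len)[:,0]
C=np.array([p for p in C if p[0]<430 and not(p[0]<338 and 208<p[1]<226)])
P=np.array([ray(a,*p,.042)[:2] for p in C]); A=np.c_[2*P,np.ones(len(P))]; q=np.linalg.lstsq(A,(P**2).sum(1),rcond=None)[0]
print("guitar",q[:2],np.sqrt(q[2]+q[0]**2+q[1]**2))
E
python3 m.py
```

```text
grip (array([597.5, 274.2]), array([12.2, 33. ]), 63.4, 110)
stand (array([597.4, 259. ]), array([81.9, 81.8]), 63.1, 1237)
hatch (array([540.5, -77.4]), array([98.7, 62.6]), 0.7, 1254)
fast (array([532. , -78.6]), array([31.6, 29.7]), 89.0, 221)
fast side (array([527.7, -90.5]), array([14.6, 30.3]), 74.2, 179)
guitar [ 0.56106642 -0.10303762] 0.14690066158731108
```

View pics/crop0.png

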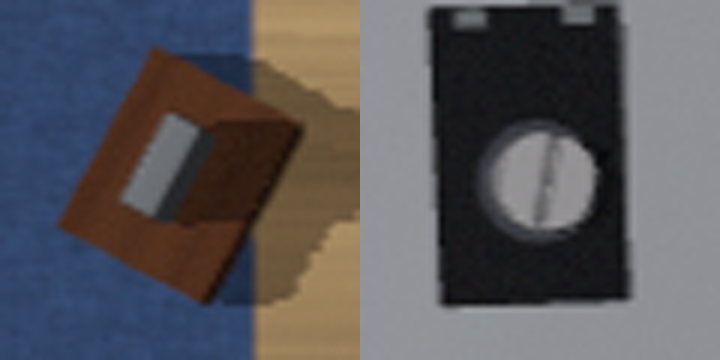

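The crop confirms a grey grip in the brown stand, top centre at about full-image (216.7,197.5), heading about -28°. The fastener disc centre is at about (397.2,230), slot heading about -12°. One more numeric check, using both views.

```bash
python3 - <<'E'
from h import *
a=dict(np.load("a.npz"));b=dict(np.load("b.npz"))
print("grip px",ray(a,216.7,197.5,.072),"stand px",ray(a,220,199.3,.032),"disc",ray(a,397.2,230,.057))
p,q=ray(a,391+(197-187+36)/6,200+135/6,.057),0
p=ray(a,366+197/6,200+135/6,.057);q=ray(a,366+178/6,200+225/6,.057);d=p-q;print("slot",np.degrees(np.arctan2(d[1],d[0])),(p+q)/2)
# grey grip in side
im=b["image"].astype(int);W=np.zeros(im.shape[:2],bool);W[155:185,275:305]=1
m=W&(abs(im[...,0]-im[...,2])<22)&(im[...,0]>70)
ys,xs=np.nonzero(m);print("side grip",xs.min(),xs.max(),ys.min(),ys.max())
P=proj(b,[.5975,.2742,.072]);print("pred side grip top",P,"pred fast",proj(b,[.531,-.0805,.057]))
K=np.array(b["intrinsics"]);
save("side_crop",np.hstack([cv2.resize(b["image"][150:210,260:320],None,fx=6,fy=6,interpolation=2),cv2.resize(b["image"][315:375,285:345],None,fx=6,fy=6,interpolation=2)]))
E
```

```text
grip px [0.59651837 0.27281967 0.072     ] stand px [0.59606372 0.27168448 0.032     ] disc [ 0.53101979 -0.08094534  0.057     ]
slot -12.98736977278578 [ 0.53103032 -0.08104666  0.057     ]
side grip 280 304 155 167
pred side grip top [289.04607493 162.18201992] pred fast [314.63975864 342.86053686]
```

View pics/side_crop.png

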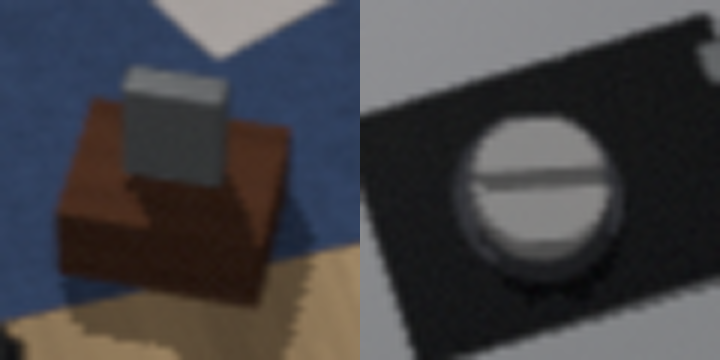

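>>> step_arm --increments '[{"translation": [0,0,0],"rot": [0,0,-8.5],"hand": 0.5},{"translation": [0,0,0],"rot": [0,0,-17],"hand": 0.5},{"translation": [0,0,0],"rot": [0,0,-25],"hand": 0.5},{"translation": [0,0,0],"rot": [0,0,-33],"hand": 0.5},{"translation": [0,0,0],"rot": [0,0,-41],"hand": 0.5},{"translation": [0,0,0],"rot": [0,0,-49],"hand": 0.5},{"translation": [0,0,0],"rot": [0,0,-57],"hand": 0.5},{"translation": [0,0,0],"rot": [0,0,-65],"hand": 0.5}]'

```text
time_s: 1.0
position: [0.2136, -0.5873, 0.2145]
ee_rot: [[0.082, 0.997, -0.0], [0.997, -0.082, 0.0], [0.0, -0.0, -1.0]]
force: [0.1, 0.1, -0.5]
grip_width: 0.501
grip_force: 0.0
```

Side view: grip top at about (289,164) and disc at about (315,345). Both agree with the top view within about 2–3 mm. Moving above the key.

>>> step_arm --increments '[{"translation": [0.045,0.016,0],"rot": [0,0,-4],"hand": 0.5},{"translation": [0.09,0.031,0],"rot": [0,0,-8],"hand": 0.5},{"translation": [0.135,0.047,0],"rot": [0,0,-12],"hand": 0.5},{"translation": [0.18,0.063,0],"rot": [0,0,-16],"hand": 0.5},{"translation": [0.225,0.079,0],"rot": [0,0,-20],"hand": 0.5},{"translation": [0.27,0.094,0],"rot": [0,0,-24],"hand": 0.5},{"translation": [0.315,0.11,0],"rot": [0,0,-28],"hand": 0.5},{"translation": [0.36,0.126,0],"rot": [0,0,-32],"hand": 0.5},{"translation": [0.405,0.142,0],"rot": [0,0,-36],"hand": 0.5},{"translation": [0.45,0.157,0],"rot": [0,0,-40],"hand": 0.5},{"translation": [0.495,0.173,0],"rot": [0,0,-44],"hand": 0.5},{"translation": [0.54,0.189,0],"rot": [0,0,-48],"hand": 0.5},{"translation": [0.585,0.205,0],"rot": [0,0,-52],"hand": 0.5},{"translation": [0.63,0.22,0],"rot": [0,0,-56],"hand": 0.5},{"translation": [0.675,0.236,0],"rot": [0,0,-60],"hand": 0.5},{"translation": [0.72,0.252,0],"rot": [0,0,-64],"hand": 0.5},{"translation": [0.765,0.268,0],"rot": [0,0,-67],"hand": 0.5},{"translation": [0.81,0.283,0],"rot": [0,0,-67],"hand": 0.5},{"translation": [0.855,0.299,0],"rot": [0,0,-67],"hand": 0.5},{"translation": [0.889,0.311,0],"rot": [0,0,-67],"hand": 0.5}]'

```text
time_s: 3.0
position: [0.6017, 0.2737, 0.2142]
ee_rot: [[-0.883, 0.469, -0.0], [0.469, 0.883, 0.0], [0.0, -0.0, -1.0]]
force: [0.8, -0.6, -0.0]
grip_width: 0.502
grip_force: 0.0
```

>>> step_arm --increments '[{"translation": [0,0,0.02],"rot": [0,0,0],"hand": 0.5},{"translation": [0,0,0.05],"rot": [0,0,0],"hand": 0.5},{"translation": [0,0,0.08],"rot": [0,0,0],"hand": 0.5},{"translation": [0,0,0.1],"rot": [0,0,0],"hand": 0.5},{"translation": [0,0,0.11],"rot": [0,0,0],"hand": 0.5},{"translation": [0,0,0.11],"rot": [0,0,0],"hand": 0.5},{"translation": [0,0,0.11],"rot": [0,0,0],"hand": 0.5}]'

```text
time_s: 3.7
position: [0.6016, 0.2711, 0.1054]
ee_rot: [[-0.883, 0.47, 0.001], [0.47, 0.883, 0.0], [-0.001, 0.001, -1.0]]
force: [0.2, -0.6, 0.9]
grip_width: 0.497
grip_force: 0.0
```

```bash
python3 - <<'E'
from h import *
b=snapshot("side");save("hov",cv2.resize(b["image"][90:230,200:380],None,fx=4,fy=4,interpolation=2));print(sense()["position"],proj(b,sense()["position"]),sense()["joint_pos"])
E
```

```text
[0.60171829 0.27119315 0.10580433] [291.72237653 149.90763573] [ 3.23471651e-01  6.53700041e-01  1.57313143e+00 -1.57020238e-04
  9.13030161e-01 -7.58330567e-01]
```

View pics/hov.png

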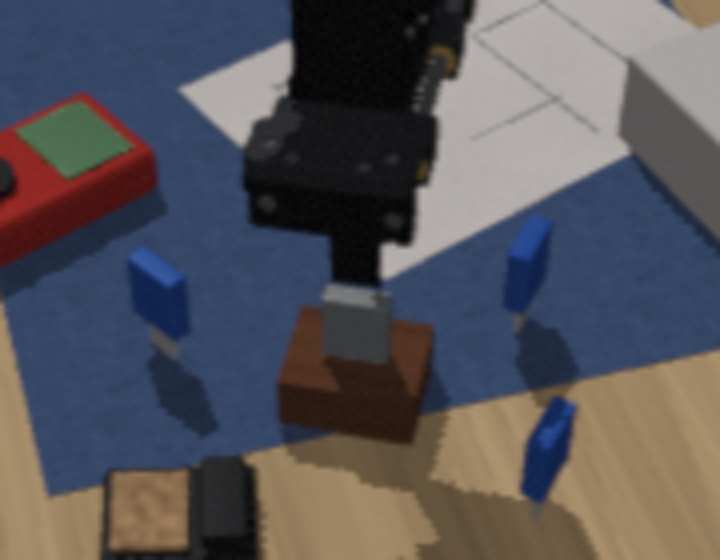

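The hover view shows the gripper over the grey grip (crop (357,320)), with the near finger in front of it at (357,260). I shift 5 mm along the tool's x, descend and grip.

>>> step_arm --increments '[{"translation": [0.005,0,0],"rot": [0,0,0],"hand": 0.5},{"translation": [0.005,0,0.02],"rot": [0,0,0],"hand": 0.5},{"translation": [0.005,0,0.04],"rot": [0,0,0],"hand": 0.5},{"translation": [0.005,0,0.055],"rot": [0,0,0],"hand": 0.5},{"translation": [0.005,0,0.065],"rot": [0,0,0],"hand": 0.5},{"translation": [0.005,0,0.068],"rot": [0,0,0],"hand": 0.5},{"translation": [0.005,0,0.068],"rot": [0,0,0],"hand": 0.5},{"translation": [0.005,0,0.068],"rot": [0,0,0],"hand": 0.5}]'

```text
time_s: 4.55
position: [0.5971, 0.2735, 0.0373]
ee_rot: [[-0.883, 0.47, 0.001], [0.47, 0.883, 0.0], [-0.001, 0.001, -1.0]]
force: [0.5, -0.0, 0.4]
grip_width: 0.494
grip_force: 0.0
```

>>> step_arm --increments '[{"translation": [0,0,0],"rot": [0,0,0],"hand": 0.25},{"translation": [0,0,0],"rot": [0,0,0],"hand": 0.15},{"translation": [0,0,0],"rot": [0,0,0],"hand": 0.0},{"translation": [0,0,0],"rot": [0,0,0],"hand": 0.0},{"translation": [0,0,0],"rot": [0,0,0],"hand": 0.0},{"translation": [0,0,0],"rot": [0,0,0],"hand": 0.0},{"translation": [0,0,0],"rot": [0,0,0],"hand": 0.0},{"translation": [0,0,0],"rot": [0,0,0],"hand": 0.0}]'

```text
time_s: 5.35
position: [0.5968, 0.2734, 0.0367]
ee_rot: [[-0.883, 0.47, 0.0], [0.47, 0.883, -0.0], [-0.0, -0.0, -1.0]]
force: [-0.1, -0.1, 1.8]
grip_width: 0.135
grip_force: 30.0
```

>>> step_arm --increments '[{"translation": [0,0,-0.01],"rot": [0,0,0],"hand": 0.0},{"translation": [0,0,-0.03],"rot": [0,0,0],"hand": 0.0},{"translation": [0,0,-0.06],"rot": [0,0,0],"hand": 0.0},{"translation": [0,0,-0.09],"rot": [0,0,0],"hand": 0.0},{"translation": [0,0,-0.11],"rot": [0,0,0],"hand": 0.0},{"translation": [-0.005,-0.015,-0.11],"rot": [0,0,-1],"hand": 0.0},{"translation": [-0.014,-0.045,-0.11],"rot": [0,0,-2],"hand": 0.0},{"translation": [-0.025,-0.08,-0.11],"rot": [0,0,-4],"hand": 0.0},{"translation": [-0.038,-0.12,-0.11],"rot": [0,0,-6],"hand": 0.0},{"translation": [-0.05,-0.16,-0.11],"rot": [0,0,-8],"hand": 0.0},{"translation": [-0.063,-0.2,-0.11],"rot": [0,0,-10],"hand": 0.0},{"translation": [-0.075,-0.24,-0.11],"rot": [0,0,-12],"hand": 0.0},{"translation": [-0.088,-0.28,-0.11],"rot": [0,0,-14],"hand": 0.0},{"translation": [-0.1,-0.318,-0.11],"rot": [0,0,-15],"hand": 0.0},{"translation": [-0.106,-0.336,-0.11],"rot": [0,0,-15],"hand": 0.0},{"translation": [-0.108,-0.344,-0.11],"rot": [0,0,-15],"hand": 0.0},{"translation": [-0.108,-0.344,-0.09],"rot": [0,0,-15],"hand": 0.0},{"translation": [-0.108,-0.344,-0.075],"rot": [0,0,-15],"hand": 0.0},{"translation": [-0.108,-0.344,-0.07],"rot": [0,0,-15],"hand": 0.0},{"translation": [-0.108,-0.344,-0.07],"rot": [0,0,-15],"hand": 0.0}]'

```text
time_s: 7.35
position: [0.5304, -0.0804, 0.1064]
ee_rot: [[-0.974, 0.225, -0.001], [0.225, 0.974, 0.0], [0.001, 0.0, -1.0]]
force: [-0.2, 0.8, 0.0]
grip_width: 0.137
grip_force: 30.0
```

```bash
python3 - <<'E'
from h import *
b=snapshot("side");save("hov2",cv2.resize(b["image"][275:395,240:390],None,fx=5,fy=5,interpolation=2));np.savez("c",**b);s=sense()
p=s["position"];print(p,s["ee_rot"][:,0],s["force"])
for z in(-.0267,-.0047,.0353):print(z,(proj(b,p+[0,0,z])-[240,275])*5)
print("fast",(proj(b,[.531,-.081,.057])-[240,275])*5)
a=snapshot("top");save("hov2t",cv2.resize(a["image"][180:280,330:460],None,fx=6,fy=6,interpolation=2))
E
```

```text
[ 0.53073269 -0.0805723   0.10695767] [-9.74447450e-01  2.24615595e-01 -4.38994294e-05] [ 0.69664395 -0.26610974 -0.36755451]
-0.0267 [376.51070039 306.21003849]
-0.0047 [380.62349191 272.6127375 ]
0.0353 [388.7284399  206.40360048]
fast [373.75449884 340.91134925]
```

View pics/hov2.png

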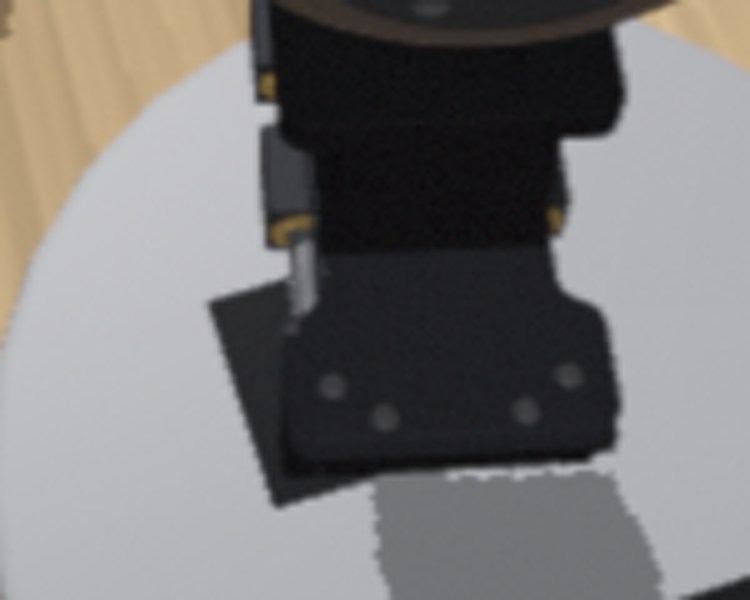

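The gripper body hides the head from the side camera, so I feel for the slot. Blade edge is now about 80 mm up and the head top at 57 mm. I lower it to about 55 mm.

>>> step_arm --increments '[{"translation": [0,0,0.008],"rot": [0,0,0],"hand": 0.0},{"translation": [0,0,0.015],"rot": [0,0,0],"hand": 0.0},{"translation": [0,0,0.019],"rot": [0,0,0],"hand": 0.0},{"translation": [0,0,0.021],"rot": [0,0,0],"hand": 0.0},{"translation": [0,0,0.023],"rot": [0,0,0],"hand": 0.0},{"translation": [0,0,0.025],"rot": [0,0,0],"hand": 0.0},{"translation": [0,0,0.025],"rot": [0,0,0],"hand": 0.0},{"translation": [0,0,0.025],"rot": [0,0,0],"hand": 0.0}]'

```text
time_s: 8.25
position: [0.5305, -0.0811, 0.0817]
ee_rot: [[-0.974, 0.225, 0.0], [0.225, 0.974, -0.0], [-0.0, -0.0, -1.0]]
force: [0.1, -0.8, -0.4]
grip_width: 0.133
grip_force: 30.0
```

There is no force with the edge at 55 mm, so the blade is in the slot. I go deeper, to the floor.

>>> step_arm --increments '[{"translation": [0,0,0.001],"rot": [0,0,0],"hand": 0.0},{"translation": [0,0,0.002],"rot": [0,0,0],"hand": 0.0},{"translation": [0,0,0.003],"rot": [0,0,0],"hand": 0.0},{"translation": [0,0,0.004],"rot": [0,0,0],"hand": 0.0},{"translation": [0,0,0.0045],"rot": [0,0,0],"hand": 0.0},{"translation": [0,0,0.0045],"rot": [0,0,0],"hand": 0.0},{"translation": [0,0,0.0045],"rot": [0,0,0],"hand": 0.0}]'

```text
time_s: 8.95
position: [0.5306, -0.0811, 0.0772]
ee_rot: [[-0.974, 0.225, 0.0], [0.225, 0.974, -0.0], [-0.0, -0.0, -1.0]]
force: [-0.3, 0.4, 2.0]
grip_width: 0.137
grip_force: 30.0
```

>>> step_arm --increments '[{"translation": [0,0,0],"rot": [0,0,3],"hand": 0.0},{"translation": [0,0,0],"rot": [0,0,6],"hand": 0.0},{"translation": [0,0,0],"rot": [0,0,9],"hand": 0.0},{"translation": [0,0,0],"rot": [0,0,12],"hand": 0.0},{"translation": [0,0,0],"rot": [0,0,15],"hand": 0.0},{"translation": [0,0,0],"rot": [0,0,18],"hand": 0.0}]'

```text
time_s: 9.55
position: [0.5306, -0.0811, 0.0773]
ee_rot: [[-0.856, 0.517, 0.0], [0.517, 0.856, -0.0], [-0.001, -0.0, -1.0]]
force: [-0.3, -0.0, 2.5]
grip_width: 0.135
grip_force: 30.0
```

```bash
cat > s.py <<'E'
from h import *
s=sense();r=s["ee_rot"];print(s["time_s"],np.round(s["position"],4),"yaw",np.degrees(np.arctan2(r[1,0],r[0,0])).round(1),np.round(s["force"],1),np.round(s["wrist_torque"],3),s["effort"][5].round(3))
E
python3 s.py
```

```text
9.55 [ 0.5306 -0.0811  0.0773] yaw 148.9 [-0.3 -0.   2.5] [-0.004 -0.082  0.086] -0.78
```

Torque 0.086 N m: the fastener is turning. I continue to just short of the stop.

>>> step_arm --increments '[{"translation": [0,0,0],"rot": [0,0,3],"hand": 0.0},{"translation": [0,0,0],"rot": [0,0,6],"hand": 0.0},{"translation": [0,0,0],"rot": [0,0,9],"hand": 0.0},{"translation": [0,0,0],"rot": [0,0,12],"hand": 0.0},{"translation": [0,0,0],"rot": [0,0,15],"hand": 0.0},{"translation": [0,0,0],"rot": [0,0,18],"hand": 0.0},{"translation": [0,0,0],"rot": [0,0,21],"hand": 0.0},{"translation": [0,0,0],"rot": [0,0,24],"hand": 0.0},{"translation": [0,0,0],"rot": [0,0,27],"hand": 0.0},{"translation": [0,0,0],"rot": [0,0,30],"hand": 0.0},{"translation": [0,0,0],"rot": [0,0,33],"hand": 0.0},{"translation": [0,0,0],"rot": [0,0,36],"hand": 0.0},{"translation": [0,0,0],"rot": [0,0,39],"hand": 0.0},{"translation": [0,0,0],"rot": [0,0,42],"hand": 0.0},{"translation": [0,0,0],"rot": [0,0,44],"hand": 0.0},{"translation": [0,0,0],"rot": [0,0,44],"hand": 0.0}]'

```text
time_s: 11.15
position: [0.5308, -0.081, 0.0773]
ee_rot: [[-0.258, 0.966, 0.001], [0.966, 0.258, -0.0], [-0.0, 0.001, -1.0]]
force: [1.2, 0.9, 2.6]
grip_width: 0.132
grip_force: 30.0
```

```bash
python3 s.py
```

```text
11.15 [ 0.5308 -0.081   0.0773] yaw 105.0 [1.2 0.9 2.6] [ 0.193 -0.295  0.086] 0.6
```

>>> step_arm --increments '[{"translation": [0,0,0],"rot": [0,0,1],"hand": 0.0},{"translation": [0,0,0],"rot": [0,0,2],"hand": 0.0},{"translation": [0,0,0],"rot": [0,0,3],"hand": 0.0},{"translation": [0,0,0],"rot": [0,0,4],"hand": 0.0},{"translation": [0,0,0],"rot": [0,0,4],"hand": 0.0}]'

```text
time_s: 11.65
position: [0.5308, -0.0811, 0.0772]
ee_rot: [[-0.19, 0.982, 0.001], [0.982, 0.19, -0.0], [-0.0, 0.001, -1.0]]
force: [3.6, 1.6, 2.5]
grip_width: 0.13
grip_force: 30.0
```

```bash
python3 s.py
```

```text
11.65 [ 0.5308 -0.0811  0.0772] yaw 100.9 [3.6 1.6 2.5] [ 0.337 -0.732  0.103] 0.325
```

>>> step_arm --increments '[{"translation": [0,0,0],"rot": [0,0,1],"hand": 0.0},{"translation": [0,0,0],"rot": [0,0,2],"hand": 0.0},{"translation": [0,0,0],"rot": [0,0,2],"hand": 0.0}]'

```text
time_s: 11.95
position: [0.5308, -0.0811, 0.0772]
ee_rot: [[-0.155, 0.988, 0.001], [0.988, 0.155, -0.0], [-0.0, 0.001, -1.0]]
force: [3.7, 1.7, 3.2]
grip_width: 0.14
grip_force: 30.0
```

```bash
python3 s.py
```

```text
11.95 [ 0.5308 -0.0811  0.0772] yaw 98.9 [3.7 1.7 3.2] [ 0.355 -0.978  0.077] 0.323
```

>>> step_arm --increments '[{"translation": [0,0.0005,0],"rot": [0,0,0],"hand": 0.0},{"translation": [0,0.0007,0],"rot": [0,0,1],"hand": 0.0},{"translation": [0,0.0007,0],"rot": [0,0,1.5],"hand": 0.0},{"translation": [0,0.0007,0],"rot": [0,0,1.5],"hand": 0.0}]'

```text
time_s: 12.35
position: [0.5309, -0.081, 0.077]
ee_rot: [[-0.13, 0.992, -0.001], [0.992, 0.13, -0.0], [0.0, -0.001, -1.0]]
force: [0.7, -1.2, 2.6]
grip_width: 0.129
grip_force: 30.0
```

```bash
python3 s.py
```

```text
12.35 [ 0.5309 -0.081   0.077 ] yaw 97.5 [ 0.7 -1.2  2.6] [-0.139 -0.187  0.015] 0.222
```

>>> step_arm --increments '[{"translation": [0,0,0],"rot": [0,0,1],"hand": 0.0},{"translation": [0,0,0],"rot": [0,0,1.5],"hand": 0.0},{"translation": [0,0,0],"rot": [0,0,1.5],"hand": 0.0}]'

```text
time_s: 12.65
position: [0.531, -0.081, 0.077]
ee_rot: [[-0.104, 0.995, -0.001], [0.995, 0.104, -0.0], [0.0, -0.001, -1.0]]
force: [0.3, -1.7, 3.3]
grip_width: 0.138
grip_force: 30.0
```

```bash
python3 s.py
```

```text
12.65 [ 0.531 -0.081  0.077] yaw 96.0 [ 0.3 -1.7  3.3] [-0.287  0.022  0.117] 0.222
```

>>> step_arm --increments '[{"translation": [0,0,0],"rot": [0,0,1],"hand": 0.0},{"translation": [0,0,0],"rot": [0,0,1.5],"hand": 0.0},{"translation": [0,0,0],"rot": [0,0,1.5],"hand": 0.0}]'

```text
time_s: 12.95
position: [0.531, -0.081, 0.0771]
ee_rot: [[-0.078, 0.997, -0.0], [0.997, 0.078, -0.0], [-0.0, -0.0, -1.0]]
force: [-2.0, -1.5, 2.8]
grip_width: 0.135
grip_force: 30.0
```

```bash
python3 s.py
```

```text
12.95 [ 0.531  -0.081   0.0771] yaw 94.5 [-2.  -1.5  2.8] [-0.409  0.201  0.112] 0.221
```

>>> step_arm --increments '[{"translation": [0,0,0],"rot": [0,0,1],"hand": 0.0},{"translation": [0,0,0],"rot": [0,0,1.5],"hand": 0.0},{"translation": [0,0,0],"rot": [0,0,1.5],"hand": 0.0}]'

```text
time_s: 13.25
position: [0.531, -0.0809, 0.077]
ee_rot: [[-0.052, 0.999, -0.0], [0.999, 0.052, -0.0], [-0.0, -0.0, -1.0]]
force: [-1.4, -0.9, 2.4]
grip_width: 0.135
grip_force: 30.0
```

```bash
python3 s.py
```

```text
13.25 [ 0.531  -0.0809  0.077 ] yaw 93.0 [-1.4 -0.9  2.4] [-0.453  0.377  0.094] 0.221
```

>>> step_arm --increments '[{"translation": [0,0,0],"rot": [0,0,1],"hand": 0.0},{"translation": [0,0,0],"rot": [0,0,1],"hand": 0.0}]'

```text
time_s: 13.45
position: [0.531, -0.0809, 0.0771]
ee_rot: [[-0.034, 0.999, -0.0], [0.999, 0.034, -0.0], [-0.0, -0.0, -1.0]]
force: [-2.9, -2.3, 2.0]
grip_width: 0.135
grip_force: 30.0
```

```bash
python3 s.py
```

```text
13.45 [ 0.531  -0.0809  0.0771] yaw 91.9 [-2.9 -2.3  2. ] [-0.439  0.456  0.08 ] 0.282
```

>>> step_arm --increments '[{"translation": [0,0,0],"rot": [0,0,1],"hand": 0.0},{"translation": [0,0,0],"rot": [0,0,1],"hand": 0.0}]'

```text
time_s: 13.65
position: [0.5311, -0.0809, 0.0771]
ee_rot: [[-0.016, 1.0, -0.0], [1.0, 0.016, -0.0], [-0.0, -0.0, -1.0]]
force: [-2.6, -2.5, 1.7]
grip_width: 0.139
grip_force: 30.0
```

```bash
python3 s.py
```

```text
13.65 [ 0.5311 -0.0809  0.0771] yaw 90.9 [-2.6 -2.5  1.7] [-0.43   0.523  0.077] 0.285
```

>>> step_arm --increments '[{"translation": [0,0,0],"rot": [0,0,1],"hand": 0.0},{"translation": [0,0,0],"rot": [0,0,1],"hand": 0.0}]'

```text
time_s: 13.85
position: [0.5311, -0.0809, 0.0771]
ee_rot: [[0.001, 1.0, -0.0], [1.0, -0.001, -0.0], [-0.0, -0.0, -1.0]]
force: [-3.1, -2.4, 3.1]
grip_width: 0.137
grip_force: 30.0
```

```bash
python3 s.py
```

```text
13.85 [ 0.5311 -0.0809  0.0771] yaw 89.9 [-3.1 -2.4  3.1] [-0.439  0.525  0.097] 0.284
```

>>> step_arm --increments '[{"translation": [0,0,0],"rot": [0,0,1],"hand": 0.0},{"translation": [0,0,0],"rot": [0,0,1],"hand": 0.0}]'

```text
time_s: 14.05
position: [0.5311, -0.0809, 0.0771]
ee_rot: [[0.019, 1.0, -0.0], [1.0, -0.019, -0.0], [-0.0, -0.0, -1.0]]
force: [-4.0, -0.9, 1.9]
grip_width: 0.132
grip_force: 30.0
```

```bash
python3 s.py
```

```text
14.05 [ 0.5311 -0.0809  0.0771] yaw 88.9 [-4.  -0.9  1.9] [-0.478  0.585  0.114] 0.308
```

>>> step_arm --increments '[{"translation": [0,0,0],"rot": [0,0,1],"hand": 0.0},{"translation": [0,0,0],"rot": [0,0,1],"hand": 0.0}]'

```text
time_s: 14.25
position: [0.5311, -0.0809, 0.0771]
ee_rot: [[0.036, 0.999, -0.0], [0.999, -0.036, -0.0], [-0.0, -0.0, -1.0]]
force: [-2.9, -2.5, 1.9]
grip_width: 0.138
grip_force: 30.0
```

```bash
python3 s.py
```

```text
14.25 [ 0.5311 -0.0809  0.0771] yaw 87.9 [-2.9 -2.5  1.9] [-0.417  0.646  0.191] 0.356
```

>>> step_arm --increments '[{"translation": [0,0,0],"rot": [0,0,1],"hand": 0.0},{"translation": [0,0,0],"rot": [0,0,1],"hand": 0.0}]'

```text
time_s: 14.45
position: [0.5311, -0.0809, 0.0771]
ee_rot: [[0.053, 0.999, -0.0], [0.999, -0.053, -0.0], [-0.0, -0.0, -1.0]]
force: [-4.3, -1.3, 1.7]
grip_width: 0.137
grip_force: 30.0
```

```bash
python3 s.py
```

```text
14.45 [ 0.5311 -0.0809  0.0771] yaw 86.9 [-4.3 -1.3  1.7] [-0.41   0.742  0.185] 0.407
```

Torque has risen from about 0.09 to 0.19. One more degree will confirm whether this is the stop.

>>> step_arm --increments '[{"translation": [0,0,0],"rot": [0,0,1],"hand": 0.0},{"translation": [0,0,0],"rot": [0,0,1],"hand": 0.0}]'

```text
time_s: 14.65
position: [0.5312, -0.0809, 0.0771]
ee_rot: [[0.071, 0.997, -0.0], [0.997, -0.071, -0.0], [-0.0, -0.0, -1.0]]
force: [-3.7, -2.4, 2.6]
grip_width: 0.137
grip_force: 30.0
```

```bash
python3 s.py
```

```text
14.65 [ 0.5312 -0.0809  0.0771] yaw 85.9 [-3.7 -2.4  2.6] [-0.457  0.675  0.236] 0.461
```

The torque keeps climbing (0.24), so this is the stop. I ease back 6° (within the slot's slack) and lift straight out.

>>> step_arm --increments '[{"translation": [0,0,0],"rot": [0,0,-2],"hand": 0.0},{"translation": [0,0,0],"rot": [0,0,-4],"hand": 0.0},{"translation": [0,-0.0003,0],"rot": [0,0,-6],"hand": 0.0},{"translation": [0,-0.0003,0],"rot": [0,0,-6],"hand": 0.0}]'

```text
time_s: 15.05
position: [0.5312, -0.0809, 0.0772]
ee_rot: [[-0.035, 0.999, 0.001], [0.999, 0.035, -0.0], [-0.0, 0.001, -1.0]]
force: [-2.8, -0.4, 2.1]
grip_width: 0.133
grip_force: 30.0
```

```bash
python3 s.py
```

```text
15.05 [ 0.5312 -0.0809  0.0772] yaw 92.0 [-2.8 -0.4  2.1] [-0.247  0.339  0.03 ] -0.501
```

>>> step_arm --increments '[{"translation": [0,0,-0.003],"rot": [0,0,0],"hand": 0.0},{"translation": [0,0,-0.007],"rot": [0,0,0],"hand": 0.0},{"translation": [0,0,-0.015],"rot": [0,0,0],"hand": 0.0},{"translation": [0,0,-0.035],"rot": [0,0,0],"hand": 0.0},{"translation": [0,0,-0.06],"rot": [0,0,0],"hand": 0.0},{"translation": [0,0,-0.07],"rot": [0,0,0],"hand": 0.0},{"translation": [0,0,-0.07],"rot": [0,0,0],"hand": 0.0}]'

```text
time_s: 15.75
position: [0.5316, -0.081, 0.1486]
ee_rot: [[-0.034, 0.999, 0.003], [0.999, 0.034, -0.001], [-0.001, 0.003, -1.0]]
force: [-0.2, -0.3, -0.5]
grip_width: 0.138
grip_force: 30.0
```

```bash
python3 s.py
```

```text
15.75 [ 0.5316 -0.081   0.1486] yaw 92.0 [-0.2 -0.3 -0.5] [-0.007 -0.102 -0.012] 0.004
```

>>> step_arm --increments '[{"translation": [0.01,0.002,0],"rot": [0,0,-5],"hand": 0.0},{"translation": [0.04,0.009,0],"rot": [0,0,-10],"hand": 0.0},{"translation": [0.08,0.018,0],"rot": [0,0,-17],"hand": 0.0},{"translation": [0.12,0.026,0],"rot": [0,0,-24],"hand": 0.0},{"translation": [0.16,0.035,0],"rot": [0,0,-31],"hand": 0.0},{"translation": [0.2,0.044,0],"rot": [0,0,-38],"hand": 0.0},{"translation": [0.24,0.053,0],"rot": [0,0,-45],"hand": 0.0},{"translation": [0.28,0.062,0],"rot": [0,0,-52],"hand": 0.0},{"translation": [0.315,0.069,0],"rot": [0,0,-57],"hand": 0.0},{"translation": [0.34,0.0745,0],"rot": [0,0,-60],"hand": 0.0},{"translation": [0.3518,0.0772,0],"rot": [0,0,-60],"hand": 0.0},{"translation": [0.3518,0.0772,0.03],"rot": [0,0,-60],"hand": 0.0},{"translation": [0.3518,0.0772,0.065],"rot": [0,0,-60],"hand": 0.0},{"translation": [0.3518,0.0772,0.075],"rot": [0,0,-60],"hand": 0.0},{"translation": [0.3518,0.0772,0.075],"rot": [0,0,-60],"hand": 0.0},{"translation": [0.3518,0.0772,0.075],"rot": [0,0,-60],"hand": 0.0}]'

```text
time_s: 17.35
position: [0.5965, 0.2731, 0.0731]
ee_rot: [[-0.882, 0.471, 0.001], [0.471, 0.882, 0.0], [-0.001, 0.001, -1.0]]
force: [0.7, 0.1, -1.2]
grip_width: 0.135
grip_force: 30.0
```

```bash
python3 s.py; python3 - <<'E'
from h import *
a=snapshot("top");b=snapshot("side")
c1=cv2.resize(b["image"][130:210,250:330],None,fx=5,fy=5,interpolation=2)
c2=cv2.resize(a["image"][200:260,366:426],None,fx=400/60,fy=400/60,interpolation=2)
save("ret",np.hstack([c1,c2]))
E
```

```text
17.35 [0.5965 0.2731 0.0731] yaw 151.9 [ 0.7  0.1 -1.2] [ 0.021 -0.166 -0.023] 0.011
```

View pics/ret.png

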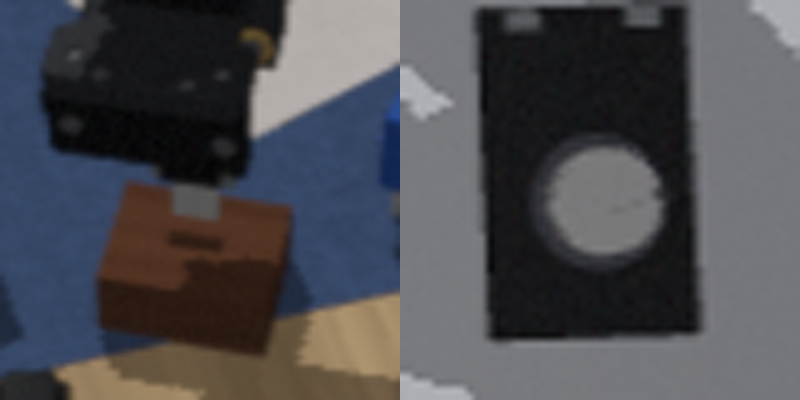

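The left half shows the blade above the stand's slot (crop (195,205) over (197,240)). In the right half the slot now runs roughly across, with a faint line (612,212)–(660,198), about -74° to -82°. I want that angle more precisely.

```bash
python3 - <<'E'
from h import *
def load(n,i):
    return snapshot(n)
b=snapshot("side");a=snapshot("top")
g=np.mean([snapshot("top")["image"].astype(float).mean(2) for _ in range(6)],0)
gs=np.mean([snapshot("side")["image"].astype(float).mean(2) for _ in range(6)],0)
# rectified plan view at z=.057 round the head: 0.25 mm/px, x up, y left
def rectify(s,g,c):
    q=[(0,0),(160,0),(160,160),(0,160)]
    W=[proj(s,[c[0]+.02-v*.00025,c[1]+.02-u*.00025,.057]) for u,v in q]
    M=cv2.getPerspectiveTransform(np.float32(W),np.float32(q)); return cv2.warpPerspective(g.astype(np.float32),M,(160,160),flags=2)
A=rectify(a,g,(.531,-.081));S=rectify(b,gs,(.531,-.083))
def st(I): 
    c=I[35:125,35:125];lo,hi=np.percentile(c,2),np.percentile(c,98);return np.clip((I-lo)/(hi-lo)*255,0,255).astype(np.uint8)
o=np.hstack([cv2.resize(st(I),(400,400)) for I in(A,S)]);cv2.imwrite("pics/rect.png",o)
E
```

```text
(no output)
```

View pics/rect.png

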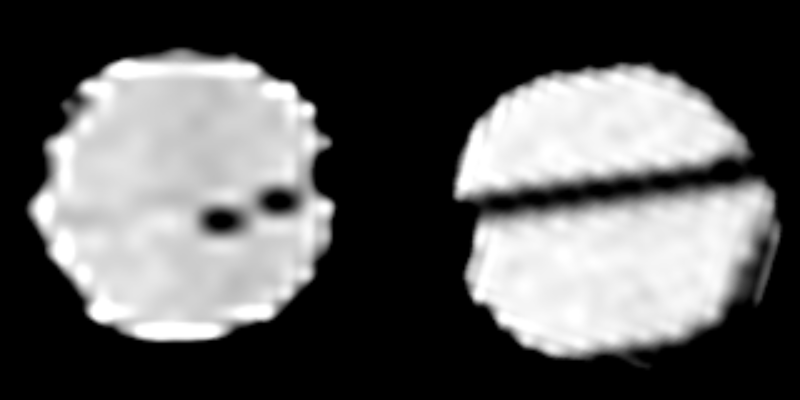

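In the rectified side view (right), the slot runs (485,205)–(745,168). That is a heading of about -82°, so the fastener angle is about 1.44: at the stop. Now I insert the key in the stand.

>>> step_arm --increments '[{"translation": [0,0,0.005],"rot": [0,0,0],"hand": 0.0},{"translation": [0,0,0.01],"rot": [0,0,0],"hand": 0.0},{"translation": [0,0,0.014],"rot": [0,0,0],"hand": 0.0},{"translation": [0,0,0.017],"rot": [0,0,0],"hand": 0.0},{"translation": [0,0,0.02],"rot": [0,0,0],"hand": 0.0},{"translation": [0,0,0.02],"rot": [0,0,0],"hand": 0.0}]'

```text
time_s: 18.75
position: [0.5957, 0.2733, 0.0516]
ee_rot: [[-0.883, 0.47, -0.001], [0.47, 0.883, -0.0], [0.0, -0.001, -1.0]]
force: [1.3, 0.1, 0.2]
grip_width: 0.131
grip_force: 30.0
```

```bash
python3 s.py
```

```text
18.75 [0.5957 0.2733 0.0516] yaw 152.0 [1.3 0.1 0.2] [ 0.039 -0.104  0.022] 0.0
```

Bottom edge is about 25 mm up, inside the slot, with no resistance. I continue down.

>>> step_arm --increments '[{"translation": [0,0,0.004],"rot": [0,0,0],"hand": 0.0},{"translation": [0,0,0.008],"rot": [0,0,0],"hand": 0.0},{"translation": [0,0,0.011],"rot": [0,0,0],"hand": 0.0},{"translation": [0,0,0.013],"rot": [0,0,0],"hand": 0.0},{"translation": [0,0,0.0145],"rot": [0,0,0],"hand": 0.0},{"translation": [0,0,0.0145],"rot": [0,0,0],"hand": 0.0},{"translation": [0,0,0.0145],"rot": [0,0,0],"hand": 0.0}]'

```text
time_s: 19.45
position: [0.5959, 0.2733, 0.0377]
ee_rot: [[-0.883, 0.47, 0.0], [0.47, 0.883, -0.0], [-0.0, -0.0, -1.0]]
force: [-0.3, 0.8, -0.3]
grip_width: 0.135
grip_force: 30.0
```

>>> step_arm --increments '[{"translation": [0,0,0.0006],"rot": [0,0,0],"hand": 0.0},{"translation": [0,0,0.001],"rot": [0,0,0],"hand": 0.0},{"translation": [0,0,0.001],"rot": [0,0,0],"hand": 0.0}]'

```text
time_s: 19.75
position: [0.5959, 0.2734, 0.0367]
ee_rot: [[-0.883, 0.47, 0.0], [0.47, 0.883, -0.0], [-0.0, 0.0, -1.0]]
force: [0.9, 0.1, 0.2]
grip_width: 0.137
grip_force: 30.0
```

>>> step_arm --increments '[{"translation": [0,0,0],"rot": [0,0,0],"hand": 0.25},{"translation": [0,0,0],"rot": [0,0,0],"hand": 0.4},{"translation": [0,0,0],"rot": [0,0,0],"hand": 0.5},{"translation": [0,0,0],"rot": [0,0,0],"hand": 0.5},{"translation": [0,0,0],"rot": [0,0,0],"hand": 0.5},{"translation": [0,0,-0.015],"rot": [0,0,0],"hand": 0.5},{"translation": [0,0,-0.04],"rot": [0,0,0],"hand": 0.5},{"translation": [0,0,-0.08],"rot": [0,0,0],"hand": 0.5},{"translation": [0,0,-0.12],"rot": [0,0,0],"hand": 0.5},{"translation": [0,-0.05,-0.16],"rot": [0,0,0],"hand": 0.5},{"translation": [0,-0.09,-0.18],"rot": [0,0,0],"hand": 0.5},{"translation": [-0.03,-0.13,-0.18],"rot": [0,0,0],"hand": 0.5},{"translation": [-0.06,-0.17,-0.18],"rot": [0,0,0],"hand": 0.5},{"translation": [-0.08,-0.2,-0.18],"rot": [0,0,0],"hand": 0.5},{"translation": [-0.08,-0.2,-0.18],"rot": [0,0,0],"hand": 0.5},{"translation": [-0.08,-0.2,-0.18],"rot": [0,0,0],"hand": 0.5}]'

```text
time_s: 21.35
position: [0.5726, 0.0586, 0.2175]
ee_rot: [[-0.882, 0.472, 0.001], [0.472, 0.882, 0.0], [-0.001, 0.001, -1.0]]
force: [-0.7, -0.2, -0.0]
grip_width: 0.498
grip_force: 0.0
```

```bash
python3 - <<'E'
from h import *
a=snapshot("top");b=snapshot("side")
save("fin",np.hstack([cv2.resize(s["image"][y:y+60,x:x+60],(380,380),interpolation=2) for s,x,y in((a,190,170),(b,260,150))]))
E
```

```text
(no output)
```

View pics/fin.png

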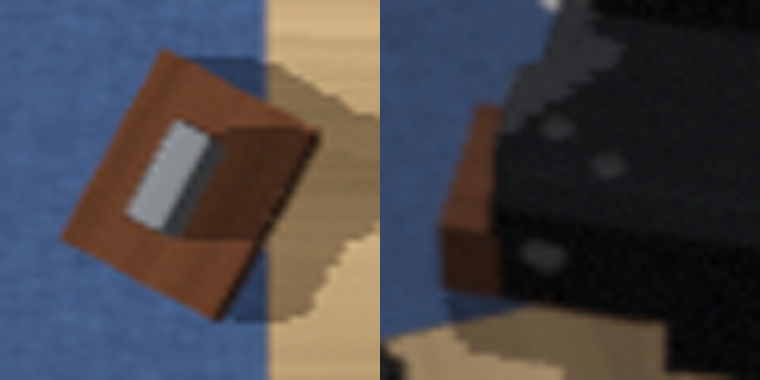

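Top view (left): the key stands aligned and upright in the stand, grip top at crop (170,173). I check its top height against 72 mm, then hand in.

```bash
python3 - <<'E'
from h import *
a=snapshot("top");z0=np.load("z0.npy");z1=a["z_map"]
print(np.median(z0[194:201,214:219]),np.median(z1[194:201,214:219]))
if abs(np.median(z0[194:201,214:219])-np.median(z1[194:201,214:219]))<.0015: print(sign_off())
E
```

```text
0.86371684 0.8634532
the job is handed in; nothing more can be done
None
```

The fastener is turned clockwise to its stop (torque rose from about 0.09 to 0.24 N m; slot seen at about 1.44 rad), the key is back upright and fully down in its stand, released, and the job is handed in at about 21 s.

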